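# Lay out the preparation tray: beaker the right way up, full bottle beside it

### The arm

A 6-joint arm with a two-finger parallel gripper is mounted at the origin on a cart in front of the work surface, level with it; the furniture and walls round the work are solid. World frame = base frame: x ahead of the robot, y to its left, z up, the work surface at z = 0. Lengths are in m, angles in degrees, forces in N, time in s.
With the tool pointing down it reaches from about 0.4 to 0.825 m from the base axis. Payload 7 kg.
Tool frame: the origin (TCP) lies midway between the tips of the shut fingers; the grasp point (between the pads) lies 19 mm behind it; z points along the fingers, y is the line along which they close (so a half turn about z gives the same grasp; the last joint's range is limited). The gripper opens to 88 mm and grips with 3 to 60 N. Pads are 19 mm wide; open, the fingers measure 130 mm over their backs; the gripper's body (78 mm by 193 mm) begins 47 mm behind the grasp point.
Start: joints at [87.095, 20.546, 0.682, 0, -70.136, -16.507], TCP at [0.224, 0.637, 0.227] pointing down, gripper open.
Joint ranges: [-176.03, 176.03], [-82.01, 121.73], [-58.28, 71.71], [-173.87, 95.51], [-174.79, -0.11], [-173.66, 173.66]. Speed limits (degrees/s): [136.94, 136.94, 172.46, 180, 180, 180].

### API

Orientations are given as [roll, pitch, yaw] about the fixed x, y, z axes, in that order (R = Rz(yaw) Ry(pitch) Rx(roll)).
In Python, from plant import r gives the robot as it stands.
- The arm moves only by the tool drive_tool, never from a script. Its argument "commands" is a list of rows, each an object of numbers: "hand": the closure, from 0 (fully open) to 1 (shut); "tx", "ty", "tz": the shift along the world's x, y, z scaled (see below); "turn": the turn about the world's z scaled (see below). A call has 1 to 10 rows; each row is the pose to reach, as a shift and turn from the pose commanded when the call began; what a row does not reach only later rows make up. The controller multiplies each number of a shift by 0.6 m and each number of a turn by 90 degrees. A row lasts 1/10 s, in which the tool goes at most 50 mm and 8.59 degrees, less where a joint would pass 70% of its speed; a pose out of reach is approached as far as the arm can. A call with a number of a shift or a turn outside -1 to 1 is refused whole. A call with a gripper value outside its range is refused whole. The fingers move at their own pace and stop on an object; "grip_force" is the grip in N (left out, the last holds). Time passes only in rows, so rows that repeat a pose let the fingers close. It gives the time, the measured TCP pose, the force, the opening and the grip force at its end, in the units of the state.
- r.get_state(): the state, without advancing time (a new reading comes with each control period).
- r.capture(name): name is "side" or "top" or "wrist"; returns a dict with "frame" (480x640x3 uint8, red, green, blue), "fx", "fy", "cx", "cy" (pixels), "world_from_camera" (4x4, takes a point from camera to world coordinates); the wrist camera has in their place "T_tool_cam" (4x4, takes a point from camera to tool coordinates, whose origin is the TCP and whose axes are the flange's). Camera axes: x right, y down, z forward; pixel columns grow to the right and rows downward; lengths in m; the calibration is good to about 2 mm. A picture is of the moment at which its call begins: read the wrist's pose just before it. There is no depth.
- r.close_job(): hands the job in; it is judged then, once.
Trained networks look in the newest picture that a camera, given by its name, has taken for a name from the list of things; names that differ only in an ending like _2 or _b are one class to them, and where a whole thing is asked for, a point or a joint stands for the part that bears it (a point fixed in the world has none). Each returns a list of dicts, best first, with "score" (0 to 1); they miss things now and then, are a little off and sometimes report something else, mostly with a low value. They report only what shows in the picture. A call takes as long as a camera call.
- r.trace(label, camera): "pixels" (480x640 bool, what is visible of it) and "extent" ([left, top, right, bottom] in pixels, round what is visible of it).
The state is a dict: "time_s": time; "joints": joint angles; "qd": joint speeds; "joint_torque": joint torques, N m; "tcp_pos": TCP position; "eef_rot": TCP orientation; "contact_force": force on the tool from outside, world axes, zero at the start; "moment": the same for the moment, N m; "gripper_width": finger opening in m; "gripper_force": force on a finger pad.
Only numpy, scipy, OpenCV 4.12 (cv2) and the standard library are available. Lean on these libraries where they do the work, as an engineer would, in place of code of your own. Each camera call takes 0.05 s, during which the arm holds its last target. There are 200 camera calls.

### The job

Lay out the steel tray for the next preparation: the small steel beaker is draining mouth-down on the bench, so turn it over and stand it mouth-up on the tray. Only one of the two identical closed white bottles is full, and only its weight, felt on lifting, tells which; stand the full one upright on the tray beside the beaker. Leave the empty bottle standing on the bench, not on the tray, and do not knock over or push about the other things.

Things in the scene. Friction and masses are not known exactly. Their poses are not given: they have to be found in the camera images.
- tray: shallow tray of plain stainless steel, 180 (its x) x 260 (its y) mm, fixed to the bench; its origin is the centre of its underside on the bench, z up. The flat floor is 2 mm above the bench; round the edge runs a thin lip whose top is 10 mm above the bench (the flat inside measures 176 x 256 mm)
- beaker_mid (a point): centre (half-way up the axis) of the small stainless steel beaker: 70 mm tall, body 50 mm in diameter, flaring to 55 mm over the last 8 mm at the mouth, wall about 2 mm, hollow, empty, about 80 g. Its z axis points from its closed base to its open mouth. It starts mouth-down on the bench (z axis pointing down). Laid on its side on a flat surface it lies still after at most a little rolling. The larger glass beaker that stands mouth-up is a bystander
- beaker_rim (a point): centre of the small beaker's mouth, in the plane of the rim, 35 mm from beaker_mid along its z axis
- bottle_p_mid (a point): centre (60 mm above its underside) of one of two identical closed opaque white plastic bottles with black screw caps and a blank label, 120 mm tall, body 56 mm in diameter from the foot to about 60 mm up, narrowing to the cap above; z up along its axis. One of the two bottles is full (about 450 to 550 g), the other empty (about 110 to 130 g); they look the same and stand in either place, and only their weight tells them apart
- bottle_q_mid (a point): centre of the other such bottle, of the same shape and size
- wash_bottle: bystander: white wash bottle with a spout, 67 x 101 x 210 mm; origin at the centre of its underside
- timer: bystander: small bench timer, 52 x 66 x 21 mm; origin at the centre of its underside. Right of it stands a fixed obstacle to keep the arm clear of: a glass extraction apparatus 0.7 m tall on the bench (x 0.28 to 0.49, all y below -0.33)
- marker: bystander: pen lying flat, 136 mm long; origin at the centre of its underside. Behind it stands a fixed obstacle: a stirring hotplate with a flask, 0.21 m tall in all (x 0.34 to 0.58, y 0.39 to 0.61)
- tall_beaker: bystander: larger glass beaker standing mouth-up, 73 mm wide, 93 mm tall; origin at the centre of its underside
- pipette_bulb: bystander: black rubber pipette bulb standing upright, 53 mm wide, 90 mm tall; origin at the centre of its underside
- petri_dish: bystander: round glass dish, 60 mm wide, 15 mm high; origin at the centre of its underside

How it is judged (in metres and radians):
At the end, for the whole second after the job is handed in: the small beaker stands mouth-up and the full bottle (it presses on the tray with over 3 N) upright on the tray floor, each wholly inside the lip; the empty bottle stands upright on the bench clear of the tray; tilts within 0.06 rad; all three at rest (angle between beaker_mid's own z axis and vertical below 0.06 rad and x of beaker_mid in the frame of tray between -0.062 and 0.062 m and y of beaker_mid in the frame of tray between -0.102 and 0.102 m and z of beaker_mid in the frame of tray between 0.033 and 0.041 m and z of beaker_rim in the frame of tray above 0.066 m and ((angle between each of bottle_p_mid, bottle_q_mid's own z axis and vertical below 0.06 rad and x of bottle_p_mid in the frame of tray between -0.062 and 0.062 m and y of bottle_p_mid in the frame of tray between -0.102 and 0.102 m and z of bottle_p_mid in the frame of tray between 0.058 and 0.066 m and contact force between bottle_p and tray above 3 N and height (world z) of bottle_q_mid between 0.055 and 0.063 m and (x of bottle_q_mid in the frame of tray above 0.12 m or x of bottle_q_mid in the frame of tray below -0.12 m or y of bottle_q_mid in the frame of tray above 0.16 m or y of bottle_q_mid in the frame of tray below -0.16 m)) or (angle between each of bottle_q_mid, bottle_p_mid's own z axis and vertical below 0.06 rad and x of bottle_q_mid in the frame of tray between -0.062 and 0.062 m and y of bottle_q_mid in the frame of tray between -0.102 and 0.102 m and z of bottle_q_mid in the frame of tray between 0.058 and 0.066 m and contact force between bottle_q and tray above 3 N and height (world z) of bottle_p_mid between 0.055 and 0.063 m and (x of bottle_p_mid in the frame of tray above 0.12 m or x of bottle_p_mid in the frame of tray below -0.12 m or y of bottle_p_mid in the frame of tray above 0.16 m or y of bottle_p_mid in the frame of tray below -0.16 m))) and linear speed of each of beaker, bottle_p, bottle_q below 0.02 m/s); the robot touches nothing.
It fails at once if a bystander is knocked over or pushed more than 40 mm (distance of any of wash_bottle, timer, marker, tall_beaker, pipette_bulb, petri_dish from where it was at the start of the episode above 0.04 m or angle between any of wash_bottle, tall_beaker, pipette_bulb's own z axis and vertical above 0.5 rad).
It fails at once if one of the two white bottles is knocked over (angle between any of bottle_p_mid, bottle_q_mid's own z axis and vertical above 0.9 rad).
It also fails if it takes over 72 s, if anything falls off the work surface, if the arm or the gripper's body presses on something with over 40 N, if the wrist force passes 120 N, or if a joint passes its speed limit or range.

## Working session

There is one attempt and no reset: what is moved stays moved. The work goes in short steps, Python scripts to look and compute and a tool call to move; the robot and the scene stay as the last step left them, time stands still between calls to the robot, and variables do not carry over. Pictures are saved under pics/ and viewed, at most 10 in all, crops included, and the job is handed in when it is done.

Besides the shell and the picture viewer there is one more tool, called after ">>>" as name(argument=value, ...) on one line, values as JSON. drive_tool: Moves the arm, as the interface text tells. Its arguments: {"type":"object","properties":{"commands":{"type":"array"},"grip_force":{"type":"number"}},"required":["commands"]}

```bash
mkdir -p pics
cat > h.py <<'E'
import numpy as np, cv2
from plant import r
def cap(n): return r.capture(n)
def ray(c,u,v):
    T=np.array(c["world_from_camera"]); d=T[:3,:3]@np.array([(u-c["cx"])/c["fx"],(v-c["cy"])/c["fy"],1]); return T[:3,3],d
def atz(c,u,v,z):
    o,d=ray(c,u,v); return o+d*(z-o[2])/d[2]
def proj(c,p):
    T=np.linalg.inv(np.array(c["world_from_camera"])); q=T[:3,:3]@np.array(p)+T[:3,3]
    return np.array([c["fx"]*q[0]/q[2]+c["cx"],c["fy"]*q[1]/q[2]+c["cy"]])
def save(c,name): cv2.imwrite("pics/"+name,cv2.cvtColor(c["frame"],cv2.COLOR_RGB2BGR))
E
python3 - <<'E'
from h import *
for n in("top","side"):
    c=cap(n); save(c,n+"0.png"); print(n,np.round(c["world_from_camera"],3).tolist(),c["fx"])
    for l in ["tray","beaker_mid","bottle_p_mid","wash_bottle","timer","marker","tall_beaker","pipette_bulb","petri_dish"]:
        for d in r.trace(l,n)[:3]:
            if d["score"]<.3: continue
            e=d["extent"]; print(l,round(d["score"],2),np.round(e,0),np.round(atz(c,(e[0]+e[2])/2,(e[1]+e[3])/2,.03),3))
print(r.get_state())
E
```

```text
top [[0.014, -0.986, 0.163, 0.307], [-1.0, -0.014, 0.003, 0.06], [-0.0, -0.163, -0.987, 1.54], [0.0, 0.0, 0.0, 1.0]] 624.0836664887848
tray 0.89 [217. 230. 327. 312.] [0.489 0.182 0.03 ]
beaker_mid 0.61 [392. 250. 411. 270.] [ 0.521 -0.133  0.03 ]
bottle_p_mid 0.82 [362. 184. 390. 212.] [ 0.675 -0.071  0.03 ]
wash_bottle 0.72 [457. 145. 495. 188.] [ 0.76  -0.321  0.03 ]
timer 0.78 [417. 310. 449. 346.] [ 0.358 -0.206  0.03 ]
marker 0.59 [156. 338. 207. 365.] [0.293 0.393 0.03 ]
tall_beaker 0.7 [208. 167. 240. 202.] [0.705 0.308 0.03 ]
pipette_bulb 0.57 [315. 142. 338. 164.] [0.79  0.054 0.03 ]
petri_dish 0.72 [426. 246. 449. 268.] [ 0.529 -0.221  0.03 ]
side [[-0.903, 0.309, -0.298, 0.997], [0.429, 0.661, -0.616, 0.974], [0.007, -0.684, -0.73, 1.137], [0.0, 0.0, 0.0, 1.0]] 557.0998386916207
tray 0.56 [315. 239. 428. 332.] [0.507 0.216 0.03 ]
beaker_mid 0.91 [302. 191. 325. 213.] [ 0.513 -0.13   0.03 ]
beaker_mid 0.37 [315. 238. 428. 331.] [0.506 0.213 0.03 ]
bottle_p_mid 0.59 [258. 210. 283. 246.] [ 0.665 -0.084  0.03 ]
timer 0.81 [340. 173. 363. 184.] [ 0.364 -0.177  0.03 ]
marker 0
[... 213 characters left out ...]
.194  0.03 ]
{'time_s': 1.0, 'joints': array([ 8.70934713e+01,  2.05455207e+01,  6.80898028e-01, -3.79804370e-04,
       -7.01377452e+01, -1.65065746e+01]), 'qd': array([ 0.02062043, -0.11094137,  0.0266519 ,  0.06954572,  0.05625613,
        0.08785792]), 'joint_torque': array([-1.04700917e-03, -5.82389796e+01,  2.93303043e+01,  7.00289503e+00,
        1.24586889e-02, -1.28724176e-05]), 'tcp_pos': array([0.22436483, 0.63657335, 0.22656146]), 'eef_rot': array([ 1.79997628e+02, -3.30294764e-04, -1.94132324e+01]), 'contact_force': array([ 0.79583935, -0.34588553, -0.43355216]), 'moment': array([ 0.02356422,  0.01478493, -0.0622417 ]), 'gripper_force': 0.0, 'gripper_width': 0.08766964952470872}
```

```bash
python3 -c "
import cv2
i=cv2.imread('pics/top0.png')[110:390,130:520]
cv2.imwrite('pics/top0c.png',cv2.resize(i,None,fx=2,fy=2,interpolation=cv2.INTER_CUBIC))"
```

```text
(no output)
```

View pics/top0c.png

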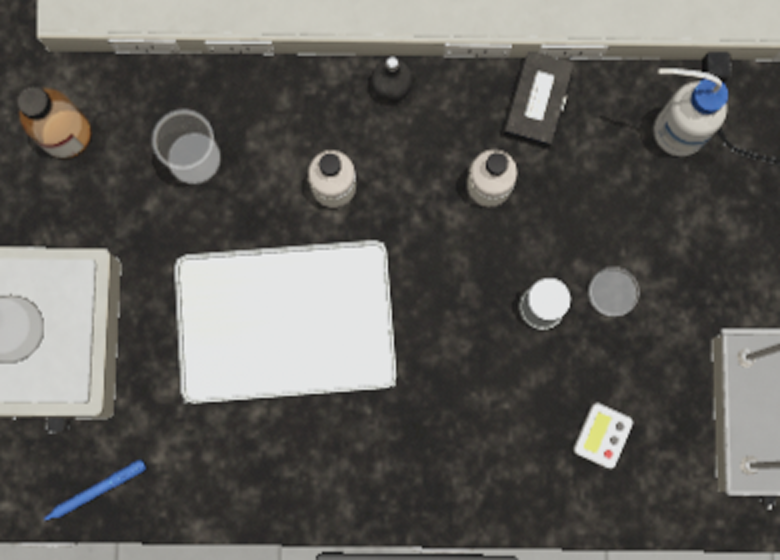

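View pics/side0.png

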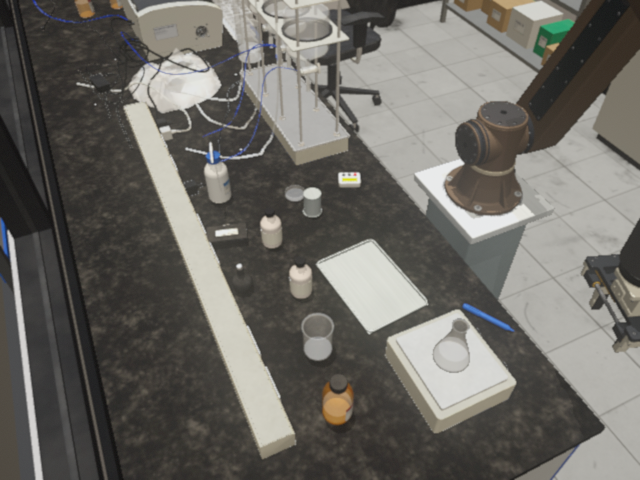

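Run:
```python
from h import *
c=cap("top")
f=lambda u,v,z:np.round(atz(c,u/2+130,v/2+110,z)[:2],4)
t=np.array([f(177,258,.01),f(383,242,.01),f(395,385,.01),f(186,403,.01)]);print("tray",t.tolist(),t.mean(0),[np.linalg.norm(t[i]-t[i-1]) for i in range(4)])
print("bk",f(549,299,.07))
s=c.copy()
for l in("bottle_p_mid","bottle_q_mid","beaker_mid"):
  for d in r.trace(l,"top"): print(l,d["score"],d["extent"])
print("caps",f(331,162,.12),f(497,163,.12))
# hue/bright segmentation of beaker top and caps
g=cv2.cvtColor(c["frame"],cv2.COLOR_RGB2GRAY)
for nm,(x0,y0,x1,y1),z,thr in(("bk",(388,245,420,280),.07,200),):
    m=(g[y0:y1,x0:x1]>thr).astype('uint8'); n,_,st,ce=cv2.connectedComponentsWithStats(m); 
    for i in range(1,n):
        if st[i,4]>50: print(nm,st[i],np.round(atz(c,ce[i][0]+x0,ce[i][1]+y0,z),4))
s=cap("side")
for p in (f(331,162,.12),f(497,163,.12)): print(proj(s,[*p,.12]),proj(s,[*p,.0]))
b=f(549,299,.07); print(proj(s,[*b,.07]),proj(s,[*b,0]))
for l in("bottle_p_mid","beaker_mid"):
  for d in r.trace(l,"side"): print(l,d["score"],d["extent"])
```

```text
tray [[0.5699, 0.3199], [0.5938, 0.0639], [0.416, 0.0466], [0.3904, 0.3015]] [0.492525 0.182975] [np.float64(0.18044059964431503), np.float64(0.257113224086199), np.float64(0.17863966524823094), np.float64(0.25618229837363865)]
bk [ 0.5164 -0.1346]
bottle_p_mid 0.81 [363.5, 184.6, 390.4, 212.8]
bottle_q_mid 0.78 [286.3, 185.6, 307.6, 213.7]
bottle_q_mid 0.61 [390.2, 247.3, 418.8, 274.7]
beaker_mid 0.67 [388.0, 252.1, 413.5, 273.9]
caps [0.6675 0.1258] [ 0.6691 -0.0684]
bk [  7   5  20  20 315] [ 0.5169 -0.1344  0.07  ]
[298.49809614 257.58521192] [299.99049337 288.31349569]
[269.04524375 208.40937578] [272.06858577 239.5509924 ]
[311.52463846 191.45734932] [311.88513413 209.20069065]
bottle_p_mid 0.95 [259.9, 209.1, 283.6, 247.6]
beaker_mid 0.85 [303.2, 187.3, 323.4, 214.6]
beaker_mid 0.66 [316.0, 238.4, 427.0, 331.8]
beaker_mid 0.4 [300.2, 314.1, 333.9, 361.0]
```

>>> drive_tool(commands=[{"tz": 0.08}, {"tz": 0.16}, {"tz": 0.2, "turn": -0.08}, {"tz": 0.2, "tx": 0.04, "ty": -0.06, "turn": -0.17}, {"tz": 0.2, "tx": 0.085, "ty": -0.13, "turn": -0.26}, {"tz": 0.2, "tx": 0.13, "ty": -0.2, "turn": -0.35}, {"tz": 0.2, "tx": 0.175, "ty": -0.27, "turn": -0.44}, {"tz": 0.2, "tx": 0.22, "ty": -0.34, "turn": -0.53}, {"tz": 0.2, "tx": 0.265, "ty": -0.41, "turn": -0.62}, {"tz": 0.2, "tx": 0.31, "ty": -0.48, "turn": -0.7}])

```text
invalid input
```

>>> drive_tool(commands=[{"hand": 0, "tx": 0, "ty": 0, "tz": 0.08, "turn": 0}, {"hand": 0, "tx": 0, "ty": 0, "tz": 0.16, "turn": 0}, {"hand": 0, "tx": 0, "ty": 0, "tz": 0.2, "turn": -0.08}, {"hand": 0, "tx": 0.04, "ty": -0.06, "tz": 0.2, "turn": -0.17}, {"hand": 0, "tx": 0.085, "ty": -0.13, "tz": 0.2, "turn": -0.26}, {"hand": 0, "tx": 0.13, "ty": -0.2, "tz": 0.2, "turn": -0.35}, {"hand": 0, "tx": 0.175, "ty": -0.27, "tz": 0.2, "turn": -0.44}, {"hand": 0, "tx": 0.22, "ty": -0.34, "tz": 0.2, "turn": -0.53}, {"hand": 0, "tx": 0.265, "ty": -0.41, "tz": 0.2, "turn": -0.62}, {"hand": 0, "tx": 0.31, "ty": -0.48, "tz": 0.2, "turn": -0.7}], grip_force=20)

```text
time_s: 2.35
tcp_pos: [0.411, 0.3468, 0.347]
eef_rot: [-180.0, 0.0, -82.7]
contact_force: [0.7, 0.8, 0.4]
gripper_width: 0.0877
gripper_force: 0.0
```

>>> drive_tool(commands=[{"hand": 0, "tx": 0.06, "ty": -0.09, "tz": 0, "turn": -0.04}, {"hand": 0, "tx": 0.1, "ty": -0.15, "tz": 0, "turn": -0.081}, {"hand": 0, "tx": 0.14, "ty": -0.21, "tz": -0.04, "turn": -0.081}, {"hand": 0, "tx": 0.18, "ty": -0.27, "tz": -0.08, "turn": -0.081}, {"hand": 0, "tx": 0.22, "ty": -0.32, "tz": -0.12, "turn": -0.081}, {"hand": 0, "tx": 0.248, "ty": -0.368, "tz": -0.16, "turn": -0.081}, {"hand": 0, "tx": 0.248, "ty": -0.368, "tz": -0.22, "turn": -0.081}, {"hand": 0, "tx": 0.248, "ty": -0.368, "tz": -0.245, "turn": -0.081}, {"hand": 0, "tx": 0.248, "ty": -0.368, "tz": -0.245, "turn": -0.081}])

```text
time_s: 3.25
tcp_pos: [0.5579, 0.1267, 0.197]
eef_rot: [179.8, -0.1, -89.8]
contact_force: [0.9, -0.5, 0.7]
gripper_width: 0.0874
gripper_force: 0.0
```

```bash
cat >> h.py <<'E'
from scipy.spatial.transform import Rotation as Ro
def wrist():
    s=r.get_state(); c=r.capture("wrist"); T=np.eye(4); T[:3,:3]=Ro.from_euler("xyz",s["eef_rot"],degrees=True).as_matrix(); T[:3,3]=s["tcp_pos"]
    c["world_from_camera"]=T@np.array(c["T_tool_cam"]); return c
E
python3 - <<'E'
from h import *
c=wrist(); save(c,"w1.png"); print(np.round(c["world_from_camera"],3).tolist(),c["fx"],r.get_state()["tcp_pos"],r.get_state()["eef_rot"])
for p in([.6675,.126,.12],[.669,-.068,.12]): print(proj(c,p))
E
```

```text
[[-1.0, -0.003, -0.005, 0.559], [-0.004, 0.967, 0.254, 0.058], [0.004, 0.254, -0.967, 0.357], [0.0, 0.0, 0.0, 1.0]] 428.9315938328106 [0.55886557 0.12733326 0.19896979] [ 1.79907876e+02 -6.88042927e-02 -8.97181343e+01]
[116.20198452 244.80243414]
[  66.27812498 -163.13176989]
```

View pics/w1.png

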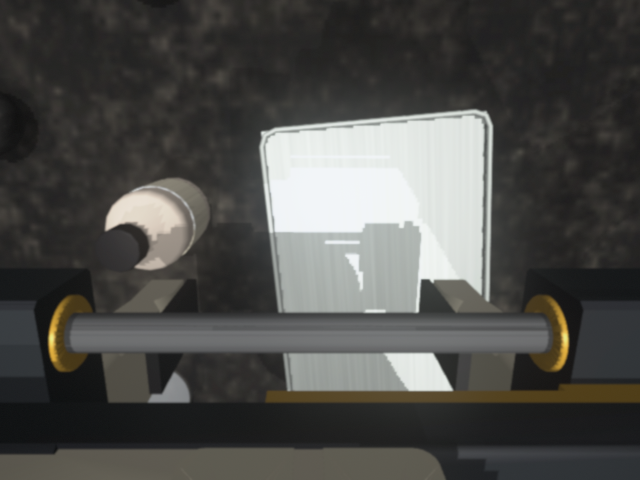

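```bash
python3 - <<'E'
from h import *
c=wrist(); print(r.get_state()["tcp_pos"])
print(atz(c,120,247,.12))
g=cv2.cvtColor(c["frame"],cv2.COLOR_RGB2GRAY); 
# profile along bottle axis: print pixel of axis at heights
for z in(0,.03,.06,.08,.09,.1,.11,.12):
    for rad in (.028,.0125): pass
    print(z,np.round(proj(c,[.6655,.127,z])),np.round(proj(c,[.6655,.127+.028,z])))
E
python3 -c "
import cv2
i=cv2.imread('pics/w1.png')[165:285,80:230]
cv2.imwrite('pics/w1c.png',cv2.resize(i,None,fx=4,fy=4,interpolation=cv2.INTER_CUBIC))"
```

```text
[0.55958806 0.12789518 0.20028538]
[0.6677127 0.1287984 0.12     ]
0 [182. 205.] [184. 237.]
0.03 [171. 213.] [174. 247.]
0.06 [158. 221.] [162. 259.]
0.08 [148. 228.] [152. 267.]
0.09 [143. 231.] [147. 272.]
0.1 [137. 235.] [141. 278.]
0.11 [130. 239.] [135. 283.]
0.12 [123. 244.] [128. 289.]
```

View pics/w1c.png

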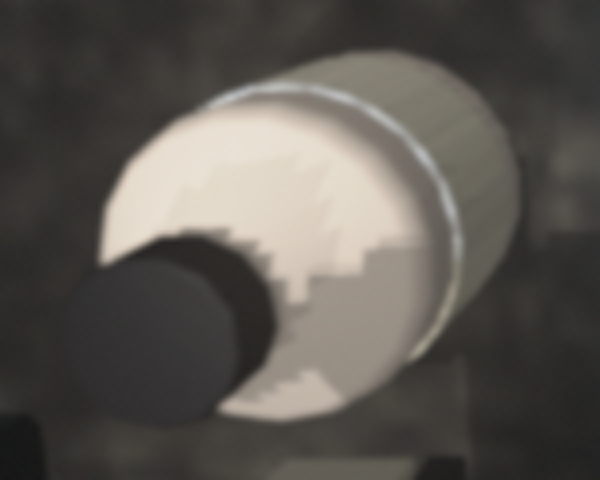

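>>> drive_tool(commands=[{"hand": 0, "tx": 0.08, "ty": 0, "tz": 0, "turn": 0}, {"hand": 0, "tx": 0.15, "ty": 0, "tz": 0, "turn": 0}, {"hand": 0, "tx": 0.18, "ty": 0, "tz": 0, "turn": 0}, {"hand": 0, "tx": 0.18, "ty": 0, "tz": -0.06, "turn": 0}, {"hand": 0, "tx": 0.18, "ty": 0, "tz": -0.12, "turn": 0}, {"hand": 0, "tx": 0.18, "ty": 0, "tz": -0.155, "turn": 0}, {"hand": 1, "tx": 0.18, "ty": 0, "tz": -0.155, "turn": 0}, {"hand": 1, "tx": 0.18, "ty": 0, "tz": -0.155, "turn": 0}, {"hand": 1, "tx": 0.18, "ty": 0, "tz": -0.155, "turn": 0}, {"hand": 1, "tx": 0.18, "ty": 0, "tz": -0.155, "turn": 0}], grip_force=35)

```text
time_s: 4.35
tcp_pos: [0.6682, 0.1284, 0.1089]
eef_rot: [-179.8, 0.1, -89.7]
contact_force: [0.1, -0.4, -0.0]
gripper_width: 0.0615
gripper_force: 0.0
```

>>> drive_tool(commands=[{"hand": 1, "tx": 0, "ty": 0, "tz": 0, "turn": 0}, {"hand": 1, "tx": 0, "ty": 0, "tz": 0, "turn": 0}, {"hand": 1, "tx": 0, "ty": 0, "tz": 0, "turn": 0}, {"hand": 1, "tx": 0, "ty": 0, "tz": 0, "turn": 0}])

```text
time_s: 4.75
tcp_pos: [0.6671, 0.1278, 0.1066]
eef_rot: [-180.0, 0.0, -89.7]
contact_force: [0.5, -0.4, 0.1]
gripper_width: 0.0296
gripper_force: 0.0
```

>>> drive_tool(commands=[{"hand": 1, "tx": 0, "ty": 0, "tz": 0, "turn": 0}, {"hand": 1, "tx": 0, "ty": 0, "tz": 0, "turn": 0}, {"hand": 1, "tx": 0, "ty": 0, "tz": 0, "turn": 0}, {"hand": 1, "tx": 0, "ty": 0, "tz": 0.02, "turn": 0}, {"hand": 1, "tx": 0, "ty": 0, "tz": 0.04, "turn": 0}, {"hand": 1, "tx": 0, "ty": 0, "tz": 0.05, "turn": 0}, {"hand": 1, "tx": 0, "ty": 0, "tz": 0.05, "turn": 0}, {"hand": 1, "tx": 0, "ty": 0, "tz": 0.05, "turn": 0}, {"hand": 1, "tx": 0, "ty": 0, "tz": 0.05, "turn": 0}])

```text
time_s: 5.65
tcp_pos: [0.6668, 0.1277, 0.1361]
eef_rot: [180.0, -0.0, -89.7]
contact_force: [0.2, -0.1, -0.7]
gripper_width: 0.0254
gripper_force: 35.0
```

Run:
```python
from h import *
for k in range(4):
    c=cap("side"); print(np.round(r.get_state()["contact_force"],2),r.get_state()["gripper_width"])
for d in r.trace("bottle_p_mid","side"): print(d["score"],d["extent"])
p=[.668,.128]; print(proj(c,[*p,.12]),proj(c,[*p,.0]),proj(c,[*p,.03]))
save(c,"side1.png")
```

```text
[-0.28  0.23 -1.42] 0.025315514147987214
[-0.32  0.99 -1.13] 0.025128178363356412
[-0.04  0.07 -1.34] 0.025548078192987794
[-0.49 -0.51 -1.47] 0.025228061880954646
0.61 [228.8, 264.4, 251.9, 294.2]
0.53 [262.4, 209.0, 281.4, 246.1]
[298.66628336 258.258633  ] [300.15005866 288.9780803 ] [299.79619681 281.65187626]
```

>>> drive_tool(commands=[{"hand": 1, "tx": 0, "ty": 0, "tz": -0.025, "turn": 0}, {"hand": 1, "tx": 0, "ty": 0, "tz": -0.045, "turn": 0}, {"hand": 1, "tx": 0, "ty": 0, "tz": -0.051, "turn": 0}, {"hand": 1, "tx": 0, "ty": 0, "tz": -0.051, "turn": 0}, {"hand": 0.2, "tx": 0, "ty": 0, "tz": -0.051, "turn": 0}, {"hand": 0.2, "tx": 0, "ty": 0, "tz": -0.051, "turn": 0}, {"hand": 0.2, "tx": 0, "ty": 0, "tz": -0.051, "turn": 0}, {"hand": 0.2, "tx": 0, "ty": 0, "tz": -0.03, "turn": 0}, {"hand": 0.2, "tx": 0, "ty": 0, "tz": 0.03, "turn": 0}, {"hand": 0.2, "tx": 0, "ty": 0, "tz": 0.09, "turn": 0}])

```text
time_s: 6.9
tcp_pos: [0.6668, 0.1275, 0.1916]
eef_rot: [179.9, -0.1, -89.7]
contact_force: [1.3, -0.2, -0.2]
gripper_width: 0.0674
gripper_force: 0.0
```

>>> drive_tool(commands=[{"hand": 0.2, "tx": 0, "ty": -0.07, "tz": 0.02, "turn": 0}, {"hand": 0.2, "tx": 0, "ty": -0.15, "tz": 0.02, "turn": 0}, {"hand": 0.2, "tx": 0, "ty": -0.22, "tz": 0.02, "turn": 0}, {"hand": 0.2, "tx": 0, "ty": -0.23, "tz": 0.02, "turn": 0}])

```text
time_s: 7.3
tcp_pos: [0.6669, -0.0142, 0.2039]
eef_rot: [-179.9, -0.0, -89.9]
contact_force: [-0.2, 0.1, 0.3]
gripper_width: 0.0702
gripper_force: 0.0
```

Run:
```python
from h import *
c=wrist(); save(c,"w2.png"); print(r.get_state()["tcp_pos"]); print(proj(c,[.6685,-.068,.12]))
g=cv2.cvtColor(c["frame"],cv2.COLOR_RGB2GRAY)
c2=cap("top"); print([ (d["score"],d["extent"]) for l in("bottle_p_mid",) for d in r.trace(l,"top")])
```

```text
[ 0.66704799 -0.01333685  0.20372808]
[305.65988936 150.00722207]
[(0.6, [375.5, 185.6, 388.7, 208.6])]
```

View pics/w2.png

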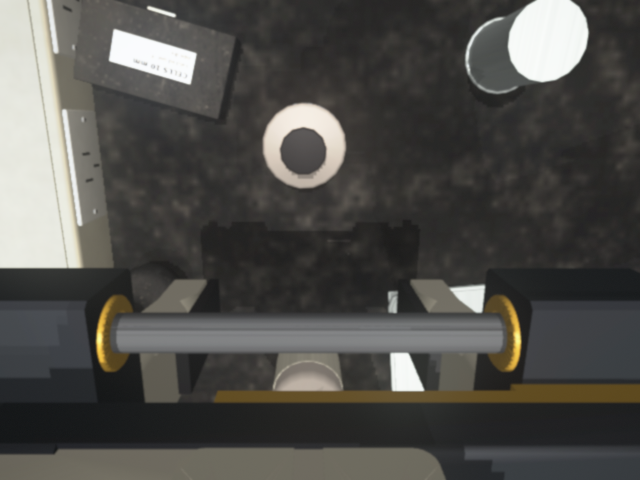

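>>> drive_tool(commands=[{"hand": 0.2, "tx": 0.003, "ty": -0.06, "tz": 0, "turn": 0}, {"hand": 0.2, "tx": 0.003, "ty": -0.091, "tz": 0, "turn": 0}, {"hand": 0.2, "tx": 0.003, "ty": -0.091, "tz": 0, "turn": 0}, {"hand": 0.2, "tx": 0.003, "ty": -0.091, "tz": -0.06, "turn": 0}, {"hand": 0.2, "tx": 0.003, "ty": -0.091, "tz": -0.12, "turn": 0}, {"hand": 0.2, "tx": 0.003, "ty": -0.091, "tz": -0.162, "turn": 0}, {"hand": 1, "tx": 0.003, "ty": -0.091, "tz": -0.162, "turn": 0}, {"hand": 1, "tx": 0.003, "ty": -0.091, "tz": -0.162, "turn": 0}, {"hand": 1, "tx": 0.003, "ty": -0.091, "tz": -0.162, "turn": 0}, {"hand": 1, "tx": 0.003, "ty": -0.091, "tz": -0.162, "turn": 0}], grip_force=50)

```text
time_s: 8.45
tcp_pos: [0.6701, -0.0644, 0.1074]
eef_rot: [-179.8, 0.0, -89.7]
contact_force: [-0.4, 0.4, -0.1]
gripper_width: 0.0439
gripper_force: 0.0
```

>>> drive_tool(commands=[{"hand": 1, "tx": 0, "ty": 0, "tz": 0, "turn": 0}, {"hand": 1, "tx": 0, "ty": 0, "tz": 0, "turn": 0}, {"hand": 1, "tx": 0, "ty": 0, "tz": 0, "turn": 0}, {"hand": 1, "tx": 0, "ty": 0, "tz": 0, "turn": 0}, {"hand": 1, "tx": 0, "ty": 0, "tz": 0.02, "turn": 0}, {"hand": 1, "tx": 0, "ty": 0, "tz": 0.05, "turn": 0}, {"hand": 1, "tx": 0, "ty": 0, "tz": 0.08, "turn": 0}, {"hand": 1, "tx": 0, "ty": 0, "tz": 0.1, "turn": 0}, {"hand": 1, "tx": 0, "ty": 0, "tz": 0.1, "turn": 0}, {"hand": 1, "tx": 0, "ty": 0, "tz": 0.1, "turn": 0}])

```text
time_s: 9.45
tcp_pos: [0.6683, -0.0647, 0.1647]
eef_rot: [179.9, 0.0, -89.7]
contact_force: [-0.6, -0.6, -5.9]
gripper_width: 0.0247
gripper_force: 50.0
```

>>> drive_tool(commands=[{"hand": 1, "tx": -0.02, "ty": 0.03, "tz": 0, "turn": 0}, {"hand": 1, "tx": -0.05, "ty": 0.09, "tz": 0, "turn": 0}, {"hand": 1, "tx": -0.09, "ty": 0.15, "tz": 0, "turn": 0}, {"hand": 1, "tx": -0.13, "ty": 0.22, "tz": 0, "turn": 0}, {"hand": 1, "tx": -0.17, "ty": 0.29, "tz": 0, "turn": 0}, {"hand": 1, "tx": -0.21, "ty": 0.36, "tz": 0, "turn": 0}, {"hand": 1, "tx": -0.25, "ty": 0.42, "tz": 0, "turn": 0}, {"hand": 1, "tx": -0.28, "ty": 0.48, "tz": 0, "turn": 0}, {"hand": 1, "tx": -0.302, "ty": 0.516, "tz": 0, "turn": 0}, {"hand": 1, "tx": -0.302, "ty": 0.516, "tz": 0, "turn": 0}])

```text
time_s: 10.45
tcp_pos: [0.4858, 0.2471, 0.1644]
eef_rot: [179.9, -0.0, -89.5]
contact_force: [0.3, -0.5, -5.1]
gripper_width: 0.025
gripper_force: 50.0
```

>>> drive_tool(commands=[{"hand": 1, "tx": 0, "ty": 0, "tz": 0, "turn": 0}, {"hand": 1, "tx": 0, "ty": 0, "tz": -0.03, "turn": 0}, {"hand": 1, "tx": 0, "ty": 0, "tz": -0.06, "turn": 0}, {"hand": 1, "tx": 0, "ty": 0, "tz": -0.08, "turn": 0}, {"hand": 1, "tx": 0, "ty": 0, "tz": -0.09, "turn": 0}, {"hand": 1, "tx": 0, "ty": 0, "tz": -0.096, "turn": 0}, {"hand": 1, "tx": 0, "ty": 0, "tz": -0.097, "turn": 0}, {"hand": 1, "tx": 0, "ty": 0, "tz": -0.097, "turn": 0}])

```text
time_s: 11.25
tcp_pos: [0.4883, 0.2448, 0.1082]
eef_rot: [-179.9, 0.0, -89.7]
contact_force: [-1.3, -1.1, 2.1]
gripper_width: 0.0249
gripper_force: 50.0
```

>>> drive_tool(commands=[{"hand": 0.2, "tx": 0, "ty": 0, "tz": 0, "turn": 0}, {"hand": 0.2, "tx": 0, "ty": 0, "tz": 0, "turn": 0}, {"hand": 0.2, "tx": 0, "ty": 0, "tz": 0, "turn": 0}, {"hand": 0.2, "tx": 0, "ty": 0, "tz": 0, "turn": 0}, {"hand": 0.2, "tx": 0, "ty": 0, "tz": 0.04, "turn": 0}, {"hand": 0.2, "tx": 0, "ty": 0, "tz": 0.1, "turn": 0}, {"hand": 0, "tx": 0, "ty": 0, "tz": 0.155, "turn": 0}, {"hand": 0, "tx": 0, "ty": -0.04, "tz": 0.155, "turn": 0}, {"hand": 0, "tx": 0, "ty": -0.12, "tz": 0.155, "turn": 0}])

```text
time_s: 12.15
tcp_pos: [0.4887, 0.1745, 0.2013]
eef_rot: [-179.9, 0.1, -89.5]
contact_force: [0.6, -0.3, -1.6]
gripper_width: 0.0861
gripper_force: 0.0
```

>>> drive_tool(commands=[{"hand": 0, "tx": 0, "ty": -0.08, "tz": 0, "turn": 0}, {"hand": 0, "tx": 0.01, "ty": -0.16, "tz": 0, "turn": 0}, {"hand": 0, "tx": 0.02, "ty": -0.24, "tz": 0, "turn": 0}, {"hand": 0, "tx": 0.03, "ty": -0.32, "tz": 0, "turn": 0}, {"hand": 0, "tx": 0.04, "ty": -0.38, "tz": 0, "turn": 0}, {"hand": 0, "tx": 0.047, "ty": -0.42, "tz": 0, "turn": 0}, {"hand": 0, "tx": 0.047, "ty": -0.42, "tz": 0, "turn": 0}, {"hand": 0, "tx": 0.047, "ty": -0.42, "tz": 0, "turn": 0}])

```text
time_s: 12.95
tcp_pos: [0.5159, -0.0797, 0.2]
eef_rot: [180.0, 0.0, -89.8]
contact_force: [0.0, 0.6, 0.9]
gripper_width: 0.0874
gripper_force: 0.0
```

Run:
```python
from h import *
c=wrist(); save(c,"w3.png"); print(r.get_state()["tcp_pos"]); print(proj(c,[.5167,-.1345,.07]))
g=cv2.cvtColor(c["frame"],cv2.COLOR_RGB2GRAY)
n,_,st,ce=cv2.connectedComponentsWithStats((g[:250]>190).astype('uint8'))
for i in range(1,n):
    if st[i,4]>500: print(st[i],ce[i],atz(c,*ce[i],.07))
c=cap("top"); print([(l,round(d["score"],2),d["extent"]) for l in("bottle_p_mid","beaker_mid") for d in r.trace(l,"top")])
```

```text
[ 0.51592519 -0.0790384   0.20009284]
[307.26727417 144.05381302]
[ 471    0  107   94 5884] [522.36131883  45.3664174 ] [ 0.38248957 -0.19527874  0.07      ]
[ 271  107   74   77 4450] [307.2941573  144.82853933] [ 0.51668084 -0.13399873  0.07      ]
[('bottle_p_mid', 0.8, [233.9, 256.4, 260.4, 284.1]), ('beaker_mid', 0.55, [388.5, 258.4, 413.2, 268.7])]
```

>>> drive_tool(commands=[{"hand": 0, "tx": 0, "ty": -0.05, "tz": 0, "turn": 0.06}, {"hand": 0, "tx": 0, "ty": -0.09, "tz": 0, "turn": 0.06}, {"hand": 0, "tx": 0, "ty": -0.09, "tz": 0, "turn": 0.06}, {"hand": 0, "tx": 0.001, "ty": -0.09, "tz": -0.07, "turn": 0.06}, {"hand": 0, "tx": 0.001, "ty": -0.09, "tz": -0.14, "turn": 0.06}, {"hand": 0, "tx": 0.001, "ty": -0.09, "tz": -0.21, "turn": 0.06}, {"hand": 0, "tx": 0.001, "ty": -0.09, "tz": -0.26, "turn": 0.06}, {"hand": 0, "tx": 0.001, "ty": -0.09, "tz": -0.278, "turn": 0.06}, {"hand": 1, "tx": 0.001, "ty": -0.09, "tz": -0.278, "turn": 0.06}, {"hand": 1, "tx": 0.001, "ty": -0.09, "tz": -0.278, "turn": 0.06}], grip_force=8)

```text
time_s: 14.15
tcp_pos: [0.5177, -0.1327, 0.0346]
eef_rot: [-179.9, -0.0, -84.2]
contact_force: [-0.1, -0.3, 1.1]
gripper_width: 0.0766
gripper_force: 0.0
```

>>> drive_tool(commands=[{"hand": 1, "tx": 0, "ty": 0, "tz": 0, "turn": 0}, {"hand": 1, "tx": 0, "ty": 0, "tz": 0, "turn": 0}, {"hand": 1, "tx": 0, "ty": 0, "tz": 0, "turn": 0}, {"hand": 1, "tx": 0, "ty": 0, "tz": 0, "turn": 0}, {"hand": 1, "tx": 0, "ty": 0, "tz": 0, "turn": 0}])

```text
time_s: 14.65
tcp_pos: [0.5171, -0.1332, 0.0342]
eef_rot: [-179.9, -0.0, -84.3]
contact_force: [-1.4, 1.3, 6.7]
gripper_width: 0.0501
gripper_force: 8.0
```

>>> drive_tool(commands=[{"hand": 1, "tx": 0, "ty": 0, "tz": 0.008, "turn": 0}, {"hand": 1, "tx": 0, "ty": 0.06, "tz": 0.008, "turn": 0}, {"hand": 1, "tx": -0.004, "ty": 0.12, "tz": 0.008, "turn": 0}, {"hand": 1, "tx": -0.008, "ty": 0.18, "tz": 0.008, "turn": 0}, {"hand": 1, "tx": -0.012, "ty": 0.23, "tz": 0.008, "turn": 0}, {"hand": 1, "tx": -0.012, "ty": 0.247, "tz": 0.008, "turn": 0}, {"hand": 1, "tx": -0.012, "ty": 0.247, "tz": 0, "turn": 0}, {"hand": 1, "tx": -0.012, "ty": 0.247, "tz": 0, "turn": 0}, {"hand": 1, "tx": -0.012, "ty": 0.247, "tz": 0, "turn": 0}], grip_force=5)

```text
time_s: 15.55
tcp_pos: [0.5093, 0.0142, 0.0332]
eef_rot: [180.0, -0.0, -84.4]
contact_force: [0.7, -0.2, 0.0]
gripper_width: 0.0508
gripper_force: 5.0
```

>>> drive_tool(commands=[{"hand": 1, "tx": -0.001, "ty": 0.012, "tz": 0, "turn": 0}, {"hand": 1, "tx": -0.002, "ty": 0.022, "tz": 0.001, "turn": 0}, {"hand": 1, "tx": -0.003, "ty": 0.034, "tz": 0.005, "turn": 0}, {"hand": 1, "tx": -0.004, "ty": 0.046, "tz": 0.009, "turn": 0}, {"hand": 1, "tx": -0.006, "ty": 0.06, "tz": 0.01, "turn": 0}, {"hand": 1, "tx": -0.007, "ty": 0.072, "tz": 0.011, "turn": 0}, {"hand": 1, "tx": -0.008, "ty": 0.085, "tz": 0.01, "turn": 0}, {"hand": 1, "tx": -0.009, "ty": 0.097, "tz": 0.008, "turn": 0}, {"hand": 1, "tx": -0.009, "ty": 0.097, "tz": 0.008, "turn": 0}, {"hand": 1, "tx": -0.009, "ty": 0.097, "tz": 0.008, "turn": 0}])

```text
time_s: 16.55
tcp_pos: [0.5038, 0.0735, 0.038]
eef_rot: [180.0, 0.0, -84.3]
contact_force: [0.8, 0.3, -0.1]
gripper_width: 0.0497
gripper_force: 5.0
```

Run:
```python
from h import *
c=cap("side"); s=r.get_state(); print(s["tcp_pos"],s["gripper_width"])
u,v=proj(c,s["tcp_pos"]).astype(int)
a=cv2.resize(c["frame"][v-60:v+50,u-70:u+70],None,fx=5,fy=5,interpolation=cv2.INTER_CUBIC)
cv2.imwrite("pics/s2.png",a[:,:,::-1])
```

```text
[0.50382233 0.07328462 0.03800386] 0.04943164692906912
```

View pics/s2.png

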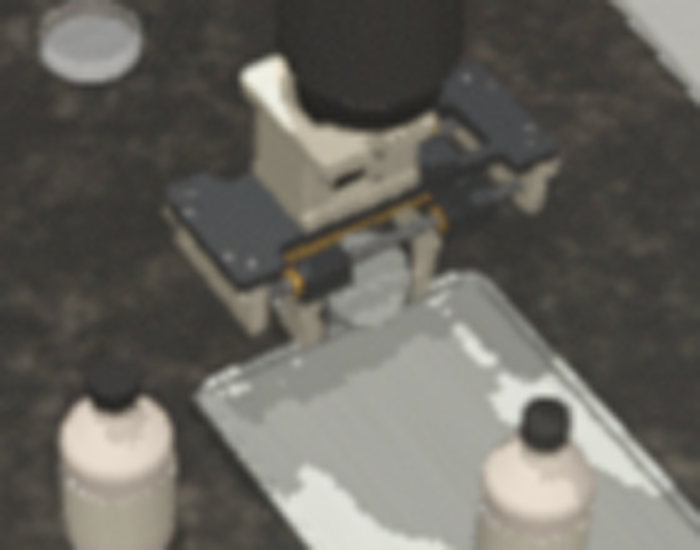

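>>> drive_tool(commands=[{"hand": 1, "tx": 0, "ty": 0, "tz": 0.035, "turn": 0}, {"hand": 1, "tx": 0, "ty": 0, "tz": 0.04, "turn": 0}, {"hand": 1, "tx": 0.004, "ty": -0.05, "tz": 0.04, "turn": 0}, {"hand": 1, "tx": 0.01, "ty": -0.12, "tz": 0.04, "turn": 0}, {"hand": 1, "tx": 0.016, "ty": -0.17, "tz": 0.04, "turn": 0}, {"hand": 1, "tx": 0.016, "ty": -0.17, "tz": 0.04, "turn": 0}, {"hand": 1, "tx": 0.016, "ty": -0.17, "tz": 0.02, "turn": 0}, {"hand": 1, "tx": 0.016, "ty": -0.17, "tz": 0, "turn": 0}, {"hand": 1, "tx": 0.016, "ty": -0.165, "tz": -0.012, "turn": 0}, {"hand": 1, "tx": 0.015, "ty": -0.155, "tz": -0.025, "turn": 0}])

```text
time_s: 17.6
tcp_pos: [0.5136, -0.0186, 0.0226]
eef_rot: [-180.0, 0.0, -84.2]
contact_force: [-0.1, 3.4, 6.0]
gripper_width: 0.0489
gripper_force: 5.0
```

>>> drive_tool(commands=[{"hand": 1, "tx": -0.001, "ty": 0.008, "tz": -0.01, "turn": 0}, {"hand": 1, "tx": -0.002, "ty": 0.016, "tz": -0.02, "turn": 0}, {"hand": 1, "tx": -0.002, "ty": 0.022, "tz": -0.025, "turn": 0}, {"hand": 1, "tx": -0.002, "ty": 0.022, "tz": -0.027, "turn": 0}, {"hand": 1, "tx": -0.002, "ty": 0.022, "tz": -0.027, "turn": 0}])

```text
time_s: 18.1
tcp_pos: [0.5113, -0.0066, 0.0066]
eef_rot: [179.9, -0.0, -84.3]
contact_force: [-0.3, -0.2, -1.1]
gripper_width: 0.0484
gripper_force: 5.0
```

Run:
```python
from h import *
c=cap("side"); s=r.get_state(); print(s["tcp_pos"],s["gripper_width"],s["contact_force"])
u,v=proj(c,s["tcp_pos"]).astype(int)
a=cv2.resize(c["frame"][v-50:v+40,u-50:u+50],None,fx=6,fy=6,interpolation=cv2.INTER_CUBIC)
cv2.imwrite("pics/s3.png",a[:,:,::-1])
```

```text
[ 0.51136482 -0.00675522  0.00678503] 0.04897887810671827 [-0.05026804  0.39520885  0.23230269]
```

View pics/s3.png

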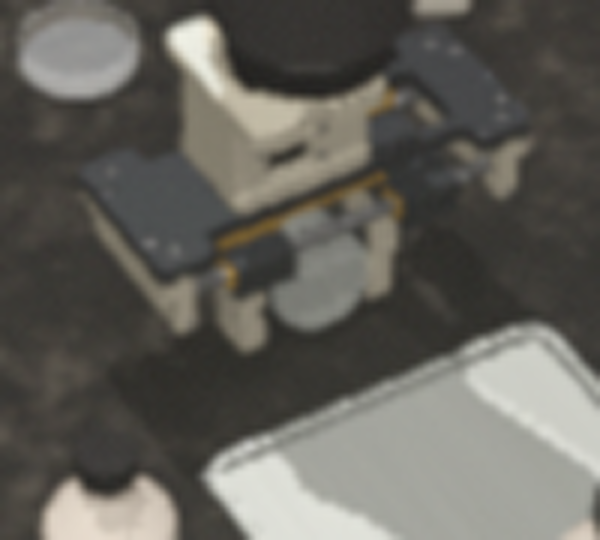

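>>> drive_tool(commands=[{"hand": 0, "tx": 0, "ty": 0, "tz": 0, "turn": 0}, {"hand": 0, "tx": 0, "ty": 0, "tz": 0, "turn": 0}, {"hand": 0, "tx": 0, "ty": 0, "tz": 0, "turn": 0}, {"hand": 0, "tx": 0, "ty": 0, "tz": 0.001, "turn": 0}, {"hand": 0, "tx": 0, "ty": 0, "tz": 0.05, "turn": 0}, {"hand": 0, "tx": 0, "ty": 0, "tz": 0.13, "turn": 0}, {"hand": 0, "tx": 0, "ty": 0.02, "tz": 0.21, "turn": 0}, {"hand": 0, "tx": 0, "ty": 0.08, "tz": 0.28, "turn": 0}, {"hand": 0, "tx": 0, "ty": 0.1, "tz": 0.32, "turn": 0}, {"hand": 0, "tx": 0, "ty": 0.1, "tz": 0.32, "turn": 0}])

```text
time_s: 19.15
tcp_pos: [0.5141, 0.0556, 0.2037]
eef_rot: [-179.5, 0.1, -84.2]
contact_force: [-0.0, -0.1, 0.2]
gripper_width: 0.0879
gripper_force: 0.0
```

Run:
```python
from h import *
c=wrist(); save(c,"w4.png"); print(r.get_state()["tcp_pos"])
print(np.round(np.array(c["world_from_camera"])[:3,3],3))
for y in(-.06,-.05,-.04,0,.01): print(y,[np.round(proj(c,[.511+dx,y,.025])) for dx in(-.025,0,.025)])
print([(round(d["score"],2),d["extent"]) for d in r.trace("beaker_mid","wrist")])
```

```text
[0.51272886 0.05460282 0.20113682]
[ 0.52  -0.013  0.363]
-0.06 [array([364.,  61.]), array([330.,  57.]), array([297.,  53.])]
-0.05 [array([362.,  75.]), array([329.,  71.]), array([295.,  68.])]
-0.04 [array([361.,  89.]), array([327.,  86.]), array([294.,  82.])]
0 [array([354., 144.]), array([322., 140.]), array([289., 137.])]
0.01 [array([352., 157.]), array([320., 153.]), array([288., 150.])]
[(0.9, [272.8, 61.5, 346.2, 162.6])]
```

View pics/w4.png

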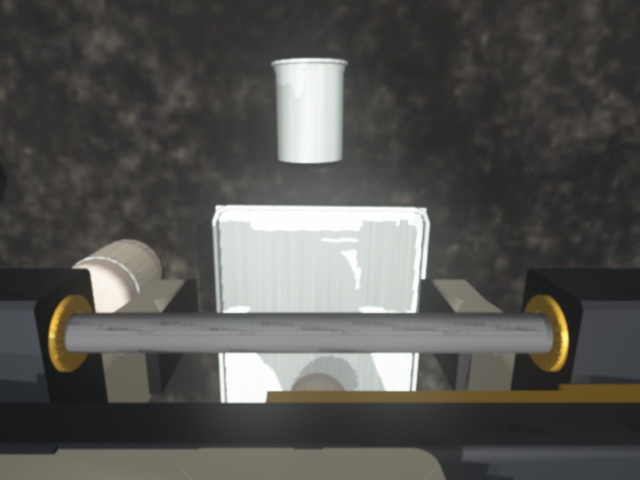

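Run:
```python
from h import *
c=wrist()
for p in [(271,64,.0275),(348,64,.0275),(310,60,.055),(276,155,.025),(343,155,.025),(309,161,.05),(309,161,.025)]: print(p,np.round(atz(c,*p),4))
s=r.get_state();print(s["tcp_pos"],s["eef_rot"])
```

```text
(271, 64, 0.0275) [ 0.5495 -0.0523  0.0275]
(348, 64, 0.0275) [ 0.4942 -0.0578  0.0275]
(310, 60, 0.055) [ 0.5215 -0.0542  0.055 ]
(276, 155, 0.025) [0.5409 0.0121 0.025 ]
(343, 155, 0.025) [0.4898 0.007  0.025 ]
(309, 161, 0.05) [0.5155 0.012  0.05  ]
(309, 161, 0.025) [0.5152 0.0141 0.025 ]
[0.51110521 0.05321867 0.19836705] [ 1.79954014e+02  9.98250287e-03 -8.43013662e+01]
```

>>> drive_tool(commands=[{"hand": 0, "tx": 0.005, "ty": -0.06, "tz": 0, "turn": 0}, {"hand": 0, "tx": 0.01, "ty": -0.13, "tz": 0, "turn": 0}, {"hand": 0, "tx": 0.015, "ty": -0.175, "tz": -0.02, "turn": 0}, {"hand": 0, "tx": 0.015, "ty": -0.175, "tz": -0.09, "turn": 0}, {"hand": 0, "tx": 0.015, "ty": -0.175, "tz": -0.16, "turn": 0}, {"hand": 0, "tx": 0.015, "ty": -0.175, "tz": -0.23, "turn": 0}, {"hand": 0, "tx": 0.015, "ty": -0.175, "tz": -0.29, "turn": 0}, {"hand": 0, "tx": 0.015, "ty": -0.175, "tz": -0.315, "turn": 0}, {"hand": 1, "tx": 0.015, "ty": -0.175, "tz": -0.315, "turn": 0}, {"hand": 1, "tx": 0.015, "ty": -0.175, "tz": -0.315, "turn": 0}], grip_force=6)

```text
time_s: 20.3
tcp_pos: [0.5201, -0.0523, 0.0093]
eef_rot: [179.9, -0.0, -84.3]
contact_force: [-0.4, -0.0, 0.1]
gripper_width: 0.0767
gripper_force: 0.0
```

>>> drive_tool(commands=[{"hand": 1, "tx": 0, "ty": 0, "tz": 0, "turn": 0}, {"hand": 1, "tx": 0, "ty": 0, "tz": 0, "turn": 0}, {"hand": 1, "tx": 0, "ty": 0, "tz": 0, "turn": 0}, {"hand": 1, "tx": 0, "ty": 0, "tz": 0, "turn": 0}, {"hand": 1, "tx": 0, "ty": 0, "tz": 0, "turn": 0}])

```text
time_s: 20.8
tcp_pos: [0.5215, -0.0515, 0.0107]
eef_rot: [-179.9, 0.0, -84.3]
contact_force: [0.1, -0.3, 2.8]
gripper_width: 0.0542
gripper_force: 6.0
```

Width 54 mm: gripped on the rim. Lift and see how it hangs.

>>> drive_tool(commands=[{"hand": 1, "tx": 0, "ty": 0, "tz": 0.02, "turn": 0}, {"hand": 1, "tx": 0, "ty": 0, "tz": 0.05, "turn": 0}, {"hand": 1, "tx": 0, "ty": 0, "tz": 0.09, "turn": 0}, {"hand": 1, "tx": 0, "ty": 0, "tz": 0.13, "turn": 0}, {"hand": 1, "tx": 0, "ty": 0, "tz": 0.15, "turn": 0}, {"hand": 1, "tx": 0, "ty": 0, "tz": 0.15, "turn": 0}, {"hand": 1, "tx": 0, "ty": 0, "tz": 0.15, "turn": 0}])

```text
time_s: 21.5
tcp_pos: [0.5202, -0.0516, 0.0995]
eef_rot: [180.0, 0.0, -84.3]
contact_force: [-0.4, 0.3, -1.1]
gripper_width: 0.0538
gripper_force: 6.0
```

Run:
```python
from h import *
c=cap("side"); s=r.get_state(); print(s["tcp_pos"],s["gripper_width"],s["contact_force"])
u,v=proj(c,s["tcp_pos"]).astype(int)
a=cv2.resize(c["frame"][v-50:v+40,u-50:u+50],None,fx=6,fy=6,interpolation=cv2.INTER_CUBIC)
cv2.imwrite("pics/s4.png",a[:,:,::-1])
```

```text
[ 0.51988241 -0.05166268  0.09899096] 0.053652579807298234 [-0.01171059  0.34553711 -0.9066662 ]
```

View pics/s4.png

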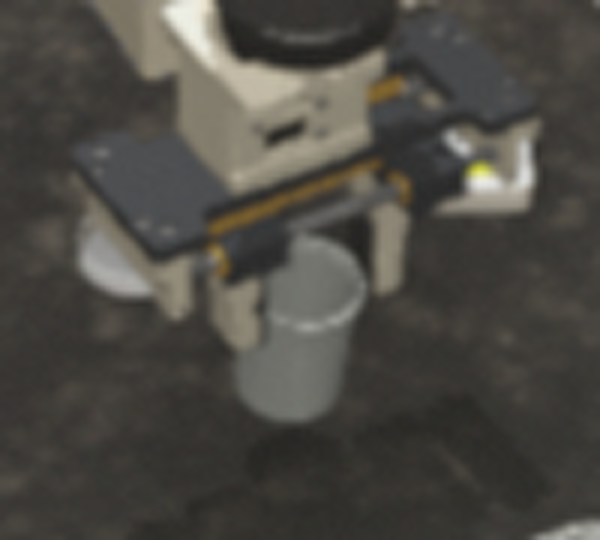

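>>> drive_tool(commands=[{"hand": 1, "tx": -0.003, "ty": 0.02, "tz": 0, "turn": 0}, {"hand": 1, "tx": -0.007, "ty": 0.06, "tz": 0, "turn": 0}, {"hand": 1, "tx": -0.012, "ty": 0.1, "tz": 0, "turn": 0}, {"hand": 1, "tx": -0.018, "ty": 0.15, "tz": 0, "turn": 0}, {"hand": 1, "tx": -0.024, "ty": 0.2, "tz": 0, "turn": 0}, {"hand": 1, "tx": -0.03, "ty": 0.25, "tz": 0, "turn": 0}, {"hand": 1, "tx": -0.034, "ty": 0.28, "tz": 0, "turn": 0}, {"hand": 1, "tx": -0.037, "ty": 0.3, "tz": 0, "turn": 0}, {"hand": 1, "tx": -0.037, "ty": 0.3, "tz": 0, "turn": 0}, {"hand": 1, "tx": -0.037, "ty": 0.3, "tz": 0, "turn": 0}])

```text
time_s: 22.55
tcp_pos: [0.4981, 0.1283, 0.0994]
eef_rot: [179.9, -0.0, -84.3]
contact_force: [0.6, -0.7, -0.1]
gripper_width: 0.0538
gripper_force: 6.0
```

>>> drive_tool(commands=[{"hand": 1, "tx": 0, "ty": 0, "tz": -0.02, "turn": 0}, {"hand": 1, "tx": 0, "ty": 0, "tz": -0.04, "turn": 0}, {"hand": 1, "tx": 0, "ty": 0, "tz": -0.055, "turn": 0}, {"hand": 1, "tx": 0, "ty": 0, "tz": -0.065, "turn": 0}, {"hand": 1, "tx": 0, "ty": 0, "tz": -0.072, "turn": 0}, {"hand": 1, "tx": 0, "ty": 0, "tz": -0.078, "turn": 0}, {"hand": 1, "tx": 0, "ty": 0, "tz": -0.081, "turn": 0}, {"hand": 1, "tx": 0, "ty": 0, "tz": -0.081, "turn": 0}, {"hand": 1, "tx": 0, "ty": 0, "tz": -0.081, "turn": 0}])

```text
time_s: 23.45
tcp_pos: [0.5, 0.1288, 0.0523]
eef_rot: [-179.8, 0.0, -84.3]
contact_force: [1.2, -0.8, 5.0]
gripper_width: 0.0539
gripper_force: 6.0
```

>>> drive_tool(commands=[{"hand": 0, "tx": 0, "ty": 0, "tz": 0, "turn": 0}, {"hand": 0, "tx": 0, "ty": 0, "tz": 0, "turn": 0}, {"hand": 0, "tx": 0, "ty": 0, "tz": 0, "turn": 0}, {"hand": 0, "tx": 0, "ty": 0, "tz": 0, "turn": 0}, {"hand": 0, "tx": 0, "ty": 0, "tz": 0.04, "turn": 0}, {"hand": 0, "tx": 0, "ty": 0, "tz": 0.11, "turn": 0}, {"hand": 0, "tx": 0, "ty": 0, "tz": 0.19, "turn": 0}, {"hand": 0, "tx": 0, "ty": 0, "tz": 0.27, "turn": 0}, {"hand": 0, "tx": 0, "ty": -0.08, "tz": 0.3, "turn": 0}, {"hand": 0, "tx": 0, "ty": -0.16, "tz": 0.3, "turn": 0}])

```text
time_s: 24.45
tcp_pos: [0.5001, 0.0329, 0.2349]
eef_rot: [-179.6, 0.1, -84.1]
contact_force: [1.2, -0.1, -0.7]
gripper_width: 0.0875
gripper_force: 0.0
```

>>> drive_tool(commands=[{"hand": 0, "tx": 0, "ty": -0.08, "tz": 0, "turn": 0}, {"hand": 0, "tx": 0, "ty": -0.16, "tz": 0, "turn": 0}, {"hand": 0, "tx": 0, "ty": -0.24, "tz": 0, "turn": 0}, {"hand": 0, "tx": 0, "ty": -0.24, "tz": 0, "turn": 0}, {"hand": 0, "tx": 0, "ty": -0.24, "tz": 0, "turn": 0}])

```text
time_s: 24.95
tcp_pos: [0.4981, -0.1128, 0.2311]
eef_rot: [180.0, 0.0, -84.5]
contact_force: [0.1, 1.4, -0.1]
gripper_width: 0.0875
gripper_force: 0.0
```

Run:
```python
from h import *
t=cap("top"); c=cap("side"); print(r.get_state()["tcp_pos"])
a=cv2.resize(t["frame"][150:330,200:420],None,fx=2.3,fy=2.3,interpolation=cv2.INTER_CUBIC)
b=cv2.resize(c["frame"][180:360,220:450],(a.shape[1],a.shape[0]),interpolation=cv2.INTER_CUBIC)
cv2.imwrite("pics/fin.png",cv2.resize(np.vstack([a,b])[:,:,::-1],None,fx=.72,fy=.72))
print(proj(t,[.4977,.128,.07]),proj(c,[.4977,.128,.07]))
```

```text
[ 0.4985111  -0.1111527   0.23120397]
[293.91510778 265.74533242] [359.52408659 250.35069969]
```

View pics/fin.png

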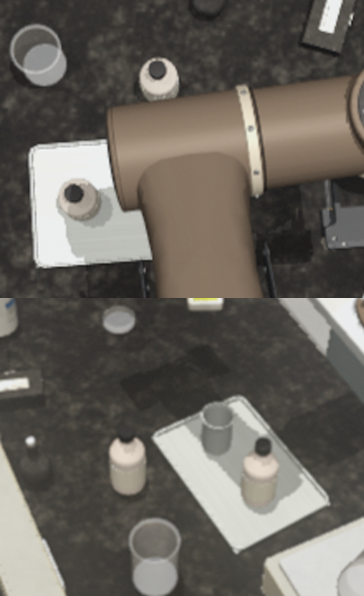

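The picture shows the beaker mouth-up on the tray, with the full bottle upright beside it. The empty bottle stands on the bench, and the bystanders are where they were. I'm handing in.

```bash
python3 -c "
from plant import r
print(r.close_job())"
```

```text
the job is handed in; nothing more can be done
None
```

The job is handed in: the last picture showed the small beaker mouth-up on the tray with the full bottle (about 5.5 N when lifted) upright beside it and the empty bottle (about 1.3 N) standing on the bench; the judge's verdict was not shown.

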